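# Let a ball out of the hopper without slamming its lid

### The job

Let the brass ball out of the blue hopper: with closed fingertips press the hopper's red lever all the way down, so that the linked lid swings up, and keep it down until the ball lies in the tray. Then ease the lever back up under the fingertips so that the lid settles fully shut without slamming, and move clear. Grip and lift nothing, do not touch the ball, and leave the yellow hopper and everything else on the bench as it is.

Things in the scene. Friction and masses are not known exactly. Their poses are not given: they have to be found in the camera images.
- hopper_blue: blue sheet-steel ball hopper fixed to the bench; origin: centre of its underside, z up. -x points to its red lever, +x to its tray. Body x -75 to +80 mm, 80 wide, 124 high; inside, a trough slopes down to the mouth at x +80, shut by the lid's front flap. Tray: x +81 to +196, 88 wide, walls 66 high. The shaft of lid and lever runs along y at x -70, z 130 mm.
- hopper_yellow: yellow sheet-steel ball hopper fixed to the bench; origin: centre of its underside, z up. -x points to its red lever, +x to its tray. Body x -75 to +80 mm, 80 wide, 124 high; inside, a trough slopes down to the mouth at x +80, shut by the lid's front flap. Tray: x +81 to +196, 88 wide, walls 66 high. The shaft of lid and lever runs along y at x -70, z 130 mm.
- lid_blue (a joint): blue hopper's barred steel lid and its lever, one rigid piece on one shaft (rad): 0 = lid shut, lever up, at rest; 0.65 = end stop, lever fully down, lid up. The ball passes under the flap from about 0.3. Lid weight, a return spring and a damper push it shut: some 5 to 11 N on the pad holds it open; let go, it falls shut at about 3 rad/s, which is a slam.
- lid_yellow (a joint): the same angle for the yellow hopper: stays 0.
- blue_pad (a point): centre of the top face of the red pad (55 mm along the lever, 60 wide, 10 thick) ending the blue hopper's lever; moves with it. The pad's centre is 130 mm from the shaft on a straight arm to -x of the hopper. At rest the arm rises outwards by 0.35 rad, pad top about 180 mm above the bench; fully pressed it slopes down 0.30 rad, pad top about 95 mm. Nothing stands under it.
- yellow_pad (a point): the same point on the yellow hopper's lever; not to be pressed.
- brass_ball_center (a point): centre of the brass ball, 44 mm diameter, 0.2 kg. At first it lies in the blue hopper's trough against the shut flap (about x +60, z 81 mm in the hopper's frame), seen between the bars of the lid; in the tray it settles against the outer wall (about x +168, z 41 mm).
- steel_ball_center (a point): centre of the steel ball, 44 mm, in the yellow hopper's trough; stays there.
- spray_can: standing green spray can, 54 mm diameter, 150 mm high, between the two hoppers' trays; origin under its centre.
- grinder: blue angle grinder lying on the bench to the left, about 280 mm long; origin under its middle.
- earmuffs: red and black ear defenders lying on the bench to the right, about 180 x 160 mm, 72 mm high; origin between the cups.
- safety_glasses: yellow safety glasses, 130 x 140 mm, 42 mm high, far left; origin at the bridge.
- wrench: steel wrench lying flat on the left, near the robot; origin under its middle.
- magnet_stand: round steel magnet base, 90 mm diameter, with a bent yellow rod 155 mm high, far right; origin under its centre.
- brass_ball: the brass ball itself; its origin turns with it, so use the centre point.

How it is judged:
By the outcome, as a careful person would: the job done as asked, in the order asked, and still so for the second after the job is handed in, with the robot touching nothing.
It also fails if it takes over 48 s, if anything falls off the work surface, if the arm or the gripper's body presses on something with over 40 N, if the wrist force passes 120 N, or if a joint passes its speed limit or range.

### The arm

A 7-joint arm with a two-finger parallel gripper is mounted at the origin on the work surface. World frame = base frame: x ahead of the robot, y to its left, z up, the work surface at z = 0. Lengths are in m, angles in rad, forces in N, time in s.
With the tool pointing down it reaches from about 0.425 to 0.95 m from the base axis. Payload 4.7 kg.
Tool frame: the origin (TCP) lies midway between the tips of the shut fingers; the grasp point (between the pads) lies 19 mm behind it; z points along the fingers, y is the line along which they close (so a half turn about z gives the same grasp; the last joint's range is limited). The gripper opens to 85 mm and grips with 20 to 120 N. Pads are 22 mm wide; open, the fingers measure 114 mm over their backs; the gripper's body (76 mm by 85 mm) begins 54 mm behind the grasp point. The pads swing forward as they close: fully open they stand 13 mm farther back than shut.
Start: joints at [1.111, 0.469, -0.049, 1.532, 0.024, 1.141, -0.082], TCP at [0.282, -0.613, 0.231] pointing down, gripper open.
Joint ranges: [-2.59, 2.59], [-0.33, 1.99], [-1.39, 1.29], [0.1, 2.45], [-1.04, 4.18], [0.21, 1.99], [-2.66, 2.66]. Speed limits (rad/s): [2.57, 2.57, 3.14, 3.14, 3.14, 3.14, 3.14].

### API

Orientations are given as a unit quaternion [w, x, y, z].
In Python, from bench import ctrl gives the robot as it stands. The module is installed in compiled form; this text tells all that it offers.
- The arm moves only by the tool step_arm, never from a script. Its arguments are lists of equal length, an entry for each row: "translation": the shift along the world's x, y, z normalised to -1 to 1, where 1 is 0.4 m, a list of three; "spin": the turn about the world's z normalised to -1 to 1, where 1 is 180 degrees; "jaw": the closure, from -1 (fully open) to 1 (shut). A call has 1 to 20 rows; each row shifts and turns the commanded pose from where the row before left it; what a row does not reach is not made up. A row lasts 1/12 s, in which the tool goes at most 41.7 mm and 7.16 degrees, less where a joint would pass 70% of its speed; a pose out of reach is approached as far as the arm can. A call with a number of a shift or a turn outside -1 to 1 is refused whole. A call with a gripper value outside its range is refused whole. The fingers move at their own pace and stop on an object; the grip force is fixed at half the most. Time passes only in rows, so rows that do not move let the fingers close. It gives the time, the measured TCP pose, the force, the opening and the grip force at its end, in the units of the state.
- ctrl.observe(): the state, without advancing time (a new reading comes with each control period).
- ctrl.get_image(name): name is "scene" or "top" or "wrist"; returns a dict with "image" (420x560x3 uint8, red, green, blue), "z_map" (420x560 float32, m along the optical axis (not along the pixel's ray), 0 where there is no reading), "fx", "fy", "cx", "cy" (pixels), "distortion" ([k1, k2, p1, p2, k3] as OpenCV has them; the pictures are not rectified), "R" (3x3) and "t" (3): a world point X has camera coordinates R X + t; the wrist camera has in their place "tool_from_camera" (4x4, takes a point from camera to tool coordinates, whose origin is the TCP and whose axes are the flange's). Camera axes: x right, y down, z forward; pixel columns grow to the right and rows downward; lengths in m; the calibration is good to about 2 mm. A picture is of the moment at which its call begins: read the wrist's pose just before it.
- ctrl.job_done(): hands the job in; it is judged then, once.
Trained networks look in a picture, given as the dict that the camera call returned (one of the last four; its "shot" number tells which), for a name from the list of things; names that differ only in an ending like _2 or _b are one class to them, and where a whole thing is asked for, a point or a joint stands for the part that bears it (a point fixed in the world has none). Each returns a list of dicts, best first, with "conf" (0 to 1); they miss things now and then, are a little off and sometimes report something else, mostly with a low value. They report only what shows in the picture. A call takes as long as a camera call.
- ctrl.look_for(thing, picture): "at" ([x, y, z] in m, in the coordinates of the camera as it stood for that picture, good to about 4 mm: the middle of the surface that is visible of it).
- ctrl.outline_of(thing, picture): "mask" (420x560 bool, what is visible of it).
The state is a dict: "clock": time; "qpos": joint angles; "qd": joint speeds; "joint_efforts": joint torques, N m; "tcp_pos": TCP position; "eef_rot": TCP orientation; "wrist_force": force on the tool from outside, world axes, zero at the start; "torque": the same for the moment, N m; "opening": opening from 0.0 (shut) to 1.0 (fully open); "gripper_force": force on a finger pad.
Only numpy, scipy, OpenCV 4.12 (cv2) and the standard library are available. Lean on these libraries where they do the work, as an engineer would, in place of code of your own. Each camera call takes 0.05 s, during which the arm holds its last target. There are 200 camera calls.

## Working session

There is one attempt and no reset: what is moved stays moved. The work goes in short steps, Python scripts to look and compute and a tool call to move; the robot and the scene stay as the last step left them, time stands still between calls to the robot, and variables do not carry over. Pictures are saved under pics/ and viewed, at most 10 in all, crops included, and the job is handed in when it is done.

Besides the shell and the picture viewer there is one more tool, called after ">>>" as name(argument=value, ...) on one line, values as JSON. step_arm: Moves the arm, as the interface text tells. Its arguments: {"type":"object","properties":{"translation":{"type":"array"},"spin":{"type":"array"},"jaw":{"type":"array"}},"required":["translation","spin","jaw"]}

```bash
mkdir -p pics; cat > h.py <<'E'
import numpy as np, cv2
from bench import ctrl
def world(p,im): return im["R"].T@(np.array(p)-im["t"])
def cloud(im):
    z=im["z_map"]; v,u=np.nonzero(z>0)
    K=np.array([[im["fx"],0,im["cx"]],[0,im["fy"],im["cy"]],[0,0,1.]])
    n=cv2.undistortPoints(np.stack([u,v],1).astype(float)[:,None],K,np.array(im["distortion"]))[:,0]
    d=z[v,u]; P=np.c_[n*d[:,None],d]
    out=np.full(z.shape+(3,),np.nan); out[v,u]=(P-im["t"])@im["R"]
    return out
def save(im,n): cv2.imwrite("pics/"+n+".png",im["image"][:,:,::-1])
E
python3 - <<'E'
from h import *
s=ctrl.observe();print({k:np.round(v,3).tolist() for k,v in s.items()})
for c in("scene","top"):
    im=ctrl.get_image(c);save(im,c+"1");W=cloud(im)
    for n in["hopper_blue","hopper_yellow","blue_pad","yellow_pad","brass_ball_center","steel_ball_center","spray_can","magnet_stand"]:
        r=ctrl.look_for(n,im)[:2]
        print(c,n,[(round(x["conf"],2),world(x["at"],im).round(3).tolist()) for x in r])
    for n in["blue_pad","hopper_blue"]:
        for o in ctrl.outline_of(n,im)[:2]:
            m=o["mask"];p=W[m];p=p[~np.isnan(p[:,0])]
            v,u=np.nonzero(m)
            print(" mask",n,round(o["conf"],2),m.sum(),u.mean().round(),v.mean().round(),np.percentile(p,[3,50,97],axis=0).round(3).tolist())
E
```

```text
{'clock': 0.0, 'qpos': [1.111, 0.469, -0.049, 1.534, 0.024, 1.141, -0.082], 'qd': [0.0, -0.001, -0.001, 0.002, 0.001, 0.001, -0.001], 'joint_efforts': [0.0, -51.031, -0.047, -23.771, 0.011, 0.008, 0.0], 'tcp_pos': [0.282, -0.613, 0.23], 'eef_rot': [-0.001, 0.977, 0.214, -0.0], 'wrist_force': [-0.023, -1.097, -0.42], 'torque': [0.025, 0.009, 0.007], 'gripper_force': 0.0, 'opening': 0.999}
scene hopper_blue [(0.62, [0.683, 0.192, 0.083])]
scene hopper_yellow [(0.92, [0.677, -0.156, 0.082]), (0.18, [0.402, -0.473, 0.041])]
scene blue_pad [(0.67, [0.612, 0.157, 0.138])]
scene yellow_pad [(0.61, [0.608, -0.155, 0.14])]
scene brass_ball_center [(0.45, [0.708, 0.194, 0.105])]
scene steel_ball_center [(0.49, [0.679, -0.155, 0.082]), (0.38, [0.269, 0.369, 0.007])]
scene spray_can [(0.85, [0.717, 0.013, 0.117])]
scene magnet_stand [(0.95, [0.642, -0.419, 0.023]), (0.62, [0.71, 0.196, 0.101])]
 mask blue_pad 0.88 1737 272.0 253.0 [[0.451, 0.108, 0.082], [0.61, 0.159, 0.14], [0.741, 0.231, 0.187]]
 mask hopper_blue 0.62 4839 254.0 279.0 [[0.462, 0.118, 0.012], [0.683, 0.194, 0.081], [0.835, 0.259, 0.183]]
top hopper_blue [(0.19, [0.6, -0.167, 0.138])]
top hopper_yellow [(0.7, [0.649, -0.175, 0.111])]
top blue_pad [(0.73, [0.606, 0.153, 0.136]), (0.36, [0.601, -0.153, 0.135])]
top yellow_pad [(0.66, [0.599, -0.16, 0.134])]
top brass_ball_center []
top steel_ball_center [(0.59, [0.602, -0.162, 0.137]), (0.39, [0.706, -0.182, 0.102])]
top spray_can [(0.82, [0.699, -0.006, 0.142])]
top magnet_stand []
 mask blue_pad 0.75 917 240.0 185.0 [[0.45, 0.106, 0.087], [0.597, 0.152, 0.14], [0.737, 0.224, 0.188]]
 mask blue_pad 0.37 1710 127.0 223.0 [[0.352, 0.477, 0.024], [0.521, 0.579, 0.055], [0.636, 0.611, 0.091]]
 mask hopper_blue 0.87 2257 237.0 174.0 [[0.454, 0.111, 0.01], [0.649, 0.176, 0.11], [0.839, 0.248, 0.186]]
```

View pics/scene1.png

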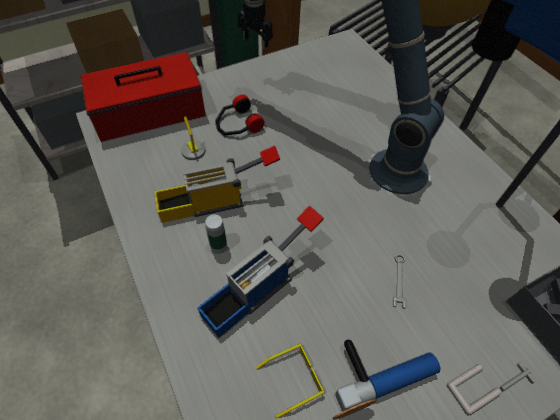

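View pics/top1.png

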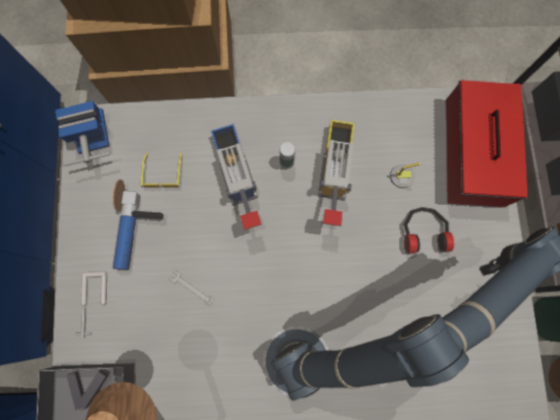

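```bash
python3 - <<'E'
from h import *
for c in("scene","top"):
    im=ctrl.get_image(c);W=cloud(im);h=cv2.cvtColor(im["image"],cv2.COLOR_RGB2HSV)
    red=((h[...,0]<8)|(h[...,0]>172))&(h[...,1]>140)&(h[...,2]>60)
    m=red&(W[...,2]>.14)&(W[...,0]>.38)&(W[...,0]<.55)&(W[...,1]>0)&(W[...,1]<.3)
    p=W[m];v,u=np.nonzero(m);print(c,len(p),u.min(),u.max(),v.min(),v.max(),np.percentile(p,[2,50,98],axis=0).round(3).tolist())
    r=cv2.minAreaRect(p[:,:2].astype(np.float32));print(r, cv2.boxPoints(r).round(3).tolist())
    A=np.c_[p[:,:2],np.ones(len(p))];print("plane",np.linalg.lstsq(A,p[:,2],rcond=None)[0])
    # tray/hopper blue footprint
    b=(h[...,0]>98)&(h[...,0]<125)&(h[...,1]>100)&(W[...,0]>.5)&(W[...,0]<.95)&(W[...,1]>.0)&(W[...,1]<.33)&(W[...,2]>.03)
    q=W[b][:,:2].astype(np.float32);r=cv2.minAreaRect(q);print("body",len(q),r)
E
```

```text
scene 352 297 322 206 230 [[0.443, 0.102, 0.17], [0.469, 0.132, 0.181], [0.495, 0.159, 0.191]]
((0.46917569637298584, 0.13026615977287292), (0.05119858309626579, 0.05812280625104904), 14.961892127990723) [[0.43700000643730164, 0.15199999511241913], [0.4519999921321869, 0.09600000083446503], [0.5009999871253967, 0.10899999737739563], [0.4860000014305115, 0.16500000655651093]]
plane [-0.3452638  -0.09399985  0.35494322]
body 1325 ((0.7090872526168823, 0.19469964504241943), (0.27834510803222656, 0.0906464159488678), 13.424051284790039)
top 221 241 259 212 228 [[0.442, 0.103, 0.17], [0.467, 0.129, 0.181], [0.491, 0.156, 0.192]]
((0.46724438667297363, 0.1289953589439392), (0.049161992967128754, 0.053128089755773544), 15.368905067443848) [[0.43700000643730164, 0.14800000190734863], [0.45100000500679016, 0.09700000286102295], [0.49799999594688416, 0.10999999940395355], [0.48399999737739563, 0.16099999845027924]]
plane [-0.3630669  -0.09839366  0.36351996]
body 55 ((0.8068630695343018, 0.2186674177646637), (0.07023093849420547, 0.08333820849657059), 16.6689395904541)
```

The scene shows the blue hopper's red pad at about (310,218), and the top view shows it at (250,220). Its lever points toward the robot, and the yellow hopper's pad at (333,217) in the top view must be cleared. The pad centre is about (0.468, 0.130, 0.181) and the hopper yaw about 15°.

I'll lift first, then cross above everything with the fingers closing.

>>> step_arm(translation=[[0,0,0.075],[0,0,0.075],[0,0,0.075],[0.041,0.086,0],[0.041,0.086,0],[0.041,0.086,0],[0.041,0.086,0],[0.041,0.086,0],[0.041,0.086,0],[0.041,0.086,0],[0.041,0.086,0],[0.041,0.086,0],[0.041,0.086,0],[0.041,0.086,0],[0.041,0.086,0],[0,0,0]], spin=[0,0,0,-0.009,-0.009,-0.009,-0.009,-0.009,-0.009,0,0,0,0,0,0,0], jaw=[1,1,1,1,1,1,1,1,1,1,1,1,1,1,1,1])

```text
clock: 2.53
tcp_pos: [0.4822, -0.1915, 0.3219]
eef_rot: [-0.002, 0.991, 0.137, 0.002]
wrist_force: [-0.6, -0.4, -0.4]
opening: 0.001
gripper_force: 0.0
```

>>> step_arm(translation=[[-0.0066,0.0885,0],[-0.0066,0.0885,0],[-0.0066,0.0885,0],[-0.0066,0.0885,0],[-0.0066,0.0885,0],[-0.0066,0.0885,0],[-0.0066,0.0885,0],[-0.0066,0.0885,0],[-0.0066,0.0885,0],[0,0,0],[0,0,0]], spin=[0,0,0,0,0,0,0,0,0,0,0], jaw=[1,1,1,1,1,1,1,1,1,1,1])

```text
clock: 3.45
tcp_pos: [0.4545, 0.12, 0.3216]
eef_rot: [0.0, 0.991, 0.133, 0.0]
wrist_force: [0.2, -0.0, 0.5]
opening: -0.001
gripper_force: 0.0
```

```bash
python3 - <<'E'
from h import *
from scipy.spatial.transform import Rotation as Ro
s=ctrl.observe();print(np.round(s["qpos"],2),s["tcp_pos"])
im=ctrl.get_image("wrist");save(im,"w1");T=im["tool_from_camera"];print(np.round(T,3))
q=np.array(s["eef_rot"]);R=Ro.from_quat(q[[1,2,3,0]]).as_matrix()@T[:3,:3];t=R.T@-0
org=Ro.from_quat(q[[1,2,3,0]]).as_matrix()@T[:3,3]+s["tcp_pos"]
im["R"]=R.T;im["t"]=-R.T@org
W=cloud(im);h=cv2.cvtColor(im["image"],cv2.COLOR_RGB2HSV)
m=((h[...,0]<8)|(h[...,0]>172))&(h[...,1]>140)&(h[...,2]>60)&(W[...,2]>.14)
p=W[m];print(len(p),np.percentile(p,[2,50,98],axis=0).round(3).tolist());r=cv2.minAreaRect(p[:,:2].astype(np.float32));print(r)
im=ctrl.get_image("scene");save(im,"s2")
E
```

```text
[ 0.18  0.09 -0.56  1.85  0.05  1.22 -1.7 ] [0.4545486  0.11995747 0.32158793]
[[-0.001 -0.948 -0.319  0.081]
 [ 1.    -0.001  0.    -0.001]
 [-0.001 -0.319  0.948 -0.143]
 [ 0.     0.     0.     1.   ]]Traceback (most recent call last):
  File "<stdin>", line 5, in <module>
ValueError: matmul: Input operand 1 does not have enough dimensions (has 0, gufunc core with signature (n?,k),(k,m?)->(n?,m?) requires 1)
```

```bash
cat >> h.py <<'E'
from scipy.spatial.transform import Rotation as Ro
def wrist():
    s=ctrl.observe();im=ctrl.get_image("wrist");T=np.array(im["tool_from_camera"])
    B=Ro.from_quat(np.array(s["eef_rot"])[[1,2,3,0]]).as_matrix()
    R=B@T[:3,:3];o=B@T[:3,3]+s["tcp_pos"];im["R"]=R.T;im["t"]=-R.T@o
    return im
E
python3 - <<'E'
from h import *
im=wrist();save(im,"w2")
W=cloud(im);h=cv2.cvtColor(im["image"],cv2.COLOR_RGB2HSV)
m=((h[...,0]<8)|(h[...,0]>172))&(h[...,1]>140)&(h[...,2]>60)&(W[...,2]>.14)
p=W[m];print(len(p),np.percentile(p,[2,50,98],axis=0).round(3).tolist());r=cv2.minAreaRect(p[:,:2].astype(np.float32));print(r)
E
```

```text
6830 [[0.437, -0.154, 0.171], [0.464, 0.11, 0.181], [0.491, 0.156, 0.189]]
((0.4645562469959259, 0.00026282668113708496), (0.32565081119537354, 0.06149579584598541), 89.10282897949219)
```

View pics/w2.png

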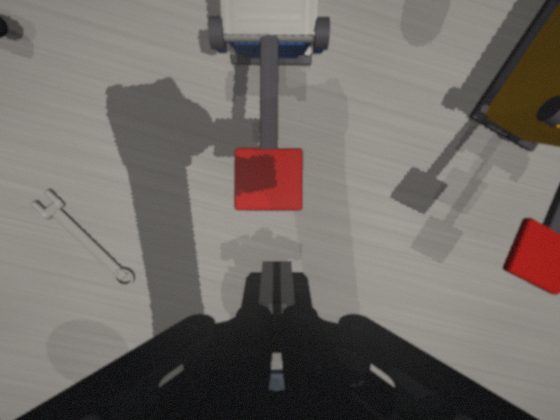

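The wrist view shows the blue pad at (268,180), lined up with the fingers at (275,270) and slightly to their left. I'll correct that and come down to just above the pad.

>>> step_arm(translation=[[0.011,0.0175,-0.05],[0,0,-0.05],[0,0,-0.05],[0,0,-0.05],[0,0,-0.05],[0,0,-0.04],[0,0,0],[0,0,0],[0,0,0]], spin=[0,0,0,0,0,0,0,0,0], jaw=[1,1,1,1,1,1,1,1,1])

```text
clock: 4.3
tcp_pos: [0.4603, 0.1244, 0.2063]
eef_rot: [0.0, 0.992, 0.129, 0.001]
wrist_force: [0.2, -0.0, -0.3]
opening: 0.0
gripper_force: 0.0
```

```bash
python3 - <<'E'
from h import *
im=wrist();save(im,"w3")
W=cloud(im);h=cv2.cvtColor(im["image"],cv2.COLOR_RGB2HSV)
m=((h[...,0]<8)|(h[...,0]>172))&(h[...,1]>140)&(h[...,2]>60)&(W[...,2]>.14)&(W[...,1]>0)
p=W[m];r=cv2.minAreaRect(p[:,:2].astype(np.float32));print(len(p),r,ctrl.observe()["wrist_force"])
E
```

```text
8698 ((0.4671069085597992, 0.12913699448108673), (0.05011841282248497, 0.05794611573219299), 14.617698669433594) [-0.57483389  0.37239024 -0.33159824]
```

View pics/w3.png

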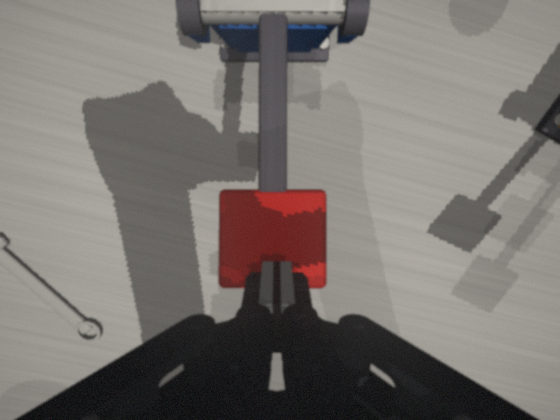

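>>> step_arm(translation=[[0,0,-0.018],[0,0,-0.018],[0,0,-0.018],[0,0,-0.018],[0,0,-0.018],[0,0,-0.018],[0,0,-0.018],[0,0,-0.018],[0,0,-0.018],[0,0,-0.018],[0,0,-0.018],[0,0,-0.018],[0,0,-0.018],[0,0,0]], spin=[0,0,0,0,0,0,0,0,0,0,0,0,0,0], jaw=[1,1,1,1,1,1,1,1,1,1,1,1,1,1])

```text
clock: 5.52
tcp_pos: [0.4584, 0.1249, 0.1108]
eef_rot: [0.0, 0.991, 0.13, -0.001]
wrist_force: [-3.2, -0.3, 7.6]
opening: 0.002
gripper_force: 4.1
```

>>> step_arm(translation=[[0,0,-0.01],[0,0,-0.01],[0,0,-0.01],[0,0,0],[0,0,0]], spin=[0,0,0,0,0], jaw=[1,1,1,1,1])

```text
clock: 5.93
tcp_pos: [0.4603, 0.1255, 0.1002]
eef_rot: [0.0, 0.991, 0.13, 0.001]
wrist_force: [-1.3, -0.8, 8.8]
opening: 0.001
gripper_force: 4.1
```

>>> step_arm(translation=[[0,0,-0.006],[0,0,-0.006],[0,0,0]], spin=[0,0,0], jaw=[1,1,1])

```text
clock: 6.18
tcp_pos: [0.4611, 0.1257, 0.0968]
eef_rot: [0.0, 0.991, 0.13, 0.002]
wrist_force: [-3.3, -1.5, 20.8]
opening: -0.002
gripper_force: 10.0
```

The force jumped to about 21 N, so the lever is at its end stop. I'll hold it there and check the ball.

>>> step_arm(translation=[[0,0,0],[0,0,0],[0,0,0],[0,0,0],[0,0,0],[0,0,0],[0,0,0],[0,0,0],[0,0,0],[0,0,0],[0,0,0],[0,0,0]], spin=[0,0,0,0,0,0,0,0,0,0,0,0], jaw=[1,1,1,1,1,1,1,1,1,1,1,1])

```text
clock: 7.18
tcp_pos: [0.4611, 0.1257, 0.0969]
eef_rot: [0.0, 0.991, 0.13, 0.002]
wrist_force: [-3.8, -1.8, 18.2]
opening: 0.004
gripper_force: 9.3
```

```bash
python3 - <<'E'
from h import *
ims=[]
for c in("scene","top"):
    im=ctrl.get_image(c);ims.append(im)
    print(c,[(round(x["conf"],2),world(x["at"],im).round(3).tolist()) for x in ctrl.look_for("brass_ball_center",im)])
a=cv2.resize(ims[0]["image"][180:350,170:350],None,fx=2.2,fy=2.2,interpolation=cv2.INTER_CUBIC);b=cv2.resize(ims[1]["image"][100:270,180:340],(352,374),interpolation=cv2.INTER_CUBIC)
cv2.imwrite("pics/b1.png",np.hstack([a,b])[:,:,::-1])
print(ctrl.observe()["wrist_force"])
E
```

```text
scene [(0.58, [0.815, 0.227, 0.058])]
top [(0.67, [0.807, 0.219, 0.061])]
[-2.3219772  -2.21655679 17.97506429]
```

View pics/b1.png

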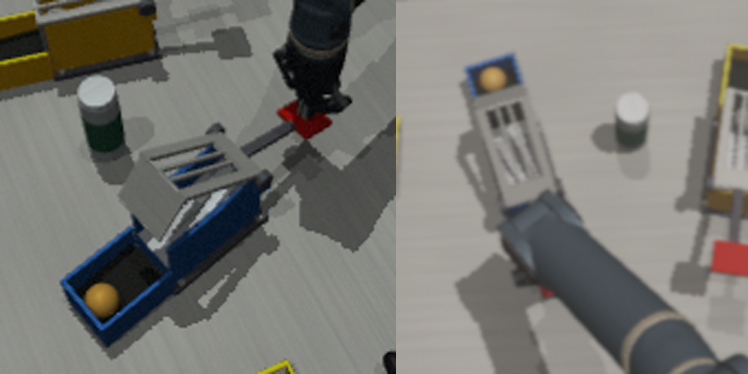

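The ball lies against the tray's outer wall, at (100,300) in the left crop and (492,78) in the right. Its position of about (0.81, 0.22, 0.06) matches. Now I'll ease the lever up.

>>> step_arm(translation=[[0,0,0.0075],[0,0,0.0075],[0,0,0.0075],[0,0,0.0075],[0,0,0.0075],[0,0,0.0075],[0,0,0.0075],[0,0,0.0075],[0,0,0.0075],[0,0,0.0075],[0,0,0.0075],[0,0,0.0075],[0,0,0.0075],[0,0,0.0075],[0,0,0.0075],[0,0,0.0075],[0,0,0.0075],[0,0,0.0075],[0,0,0.0075],[0,0,0.0075]], spin=[0,0,0,0,0,0,0,0,0,0,0,0,0,0,0,0,0,0,0,0], jaw=[1,1,1,1,1,1,1,1,1,1,1,1,1,1,1,1,1,1,1,1])

```text
clock: 9.05
tcp_pos: [0.4592, 0.1251, 0.1553]
eef_rot: [0.0, 0.991, 0.13, -0.0]
wrist_force: [-0.8, -0.9, 6.4]
opening: 0.002
gripper_force: 3.2
```

>>> step_arm(translation=[[0,0,0.005],[0,0,0.005],[0,0,0.005],[0,0,0.005],[0,0,0.005],[0,0,0.005],[0,0,0.005],[0,0,0.005],[0,0,0.003],[0,0,0.003],[0,0,0.003],[0,0,0.003]], spin=[0,0,0,0,0,0,0,0,0,0,0,0], jaw=[1,1,1,1,1,1,1,1,1,1,1,1])

```text
clock: 10.05
tcp_pos: [0.4637, 0.1264, 0.1776]
eef_rot: [-0.001, 0.991, 0.13, 0.005]
wrist_force: [5.4, 0.9, 5.3]
opening: 0.003
gripper_force: 3.1
```

>>> step_arm(translation=[[0,0,0.003],[0,0,0.003],[0,0,0.003],[0,0,0.003],[0,0,0.003],[0,0,0.003],[0,0,0.003]], spin=[0,0,0,0,0,0,0], jaw=[1,1,1,1,1,1,1])

```text
clock: 10.63
tcp_pos: [0.4616, 0.1259, 0.185]
eef_rot: [-0.001, 0.991, 0.13, 0.003]
wrist_force: [3.5, 0.7, 2.3]
opening: -0.003
gripper_force: 1.5
```

>>> step_arm(translation=[[0,0,0.002],[0,0,0.002],[0,0,0.002],[0,0,0.002],[0,0,0.002],[0,0,0.002],[0,0,0.002],[0,0,0]], spin=[0,0,0,0,0,0,0,0], jaw=[1,1,1,1,1,1,1,1])

```text
clock: 11.3
tcp_pos: [0.4589, 0.1249, 0.1896]
eef_rot: [0.0, 0.991, 0.13, -0.0]
wrist_force: [-0.4, -0.1, 0.7]
opening: -0.001
gripper_force: 0.0
```

Contact is gone and the lid is shut. I'll move up and clear, then check.

>>> step_arm(translation=[[0,0,0.005],[0,0,0.01],[0,0,0.03],[0,0,0.06],[0,0,0.07],[0,0,0.07],[0,0,0.07],[0,-0.07,0],[0,-0.07,0],[0,-0.07,0],[0,-0.07,0],[0,-0.07,0],[0,0,0],[0,0,0],[0,0,0],[0,0,0]], spin=[0,0,0,0,0,0,0,0,0,0,0,0,0,0,0,0], jaw=[1,1,1,1,1,1,1,1,1,1,1,1,1,1,1,1])

```text
clock: 12.63
tcp_pos: [0.4594, -0.0135, 0.3159]
eef_rot: [-0.0, 0.991, 0.131, 0.0]
wrist_force: [-0.1, -0.1, -0.3]
opening: -0.002
gripper_force: 0.0
```

```bash
python3 - <<'E'
from h import *
im=ctrl.get_image("scene");W=cloud(im);h=cv2.cvtColor(im["image"],cv2.COLOR_RGB2HSV)
m=((h[...,0]<8)|(h[...,0]>172))&(h[...,1]>140)&(h[...,2]>60)&(W[...,2]>.08)&(W[...,0]>.38)&(W[...,0]<.55)&(W[...,1]>.08)&(W[...,1]<.3)
p=W[m];print(len(p),np.percentile(p,[2,50,98],axis=0).round(3).tolist())
print([(round(x["conf"],2),world(x["at"],im).round(3).tolist()) for x in ctrl.look_for("brass_ball_center",im)])
print(ctrl.observe()["tcp_pos"],ctrl.observe()["wrist_force"])
cv2.imwrite("pics/e1.png",cv2.resize(im["image"][130:350,150:390],None,fx=2.5,fy=2.5)[:,:,::-1])
E
```

```text
341 [[0.444, 0.103, 0.17], [0.469, 0.131, 0.181], [0.494, 0.159, 0.191]]
[(0.44, [0.817, 0.231, 0.061]), (0.36, [0.641, -0.419, 0.021])]
[ 0.45938709 -0.01362798  0.31585792] [-0.31470347 -0.52216198  0.04779631]
```

View pics/e1.png

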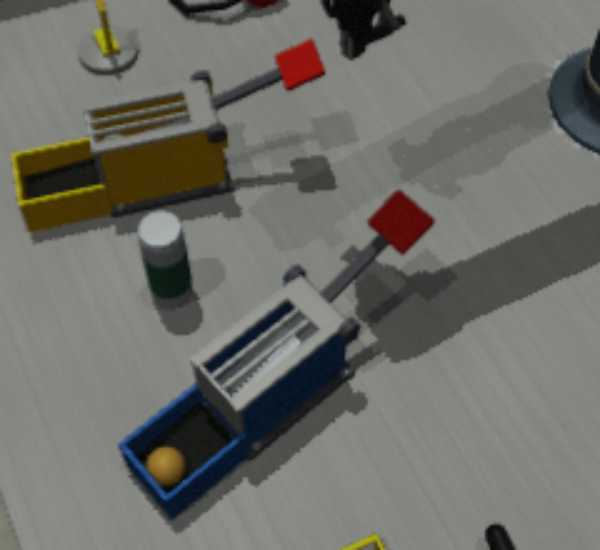

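The brass ball is in the tray at (165,465), the lid is shut, and the pad at (400,220) is back at its rest height of 0.181 m. The yellow hopper is unchanged.

```bash
python3 -c "
from bench import ctrl
print(ctrl.job_done())"
```

```text
the job is handed in; nothing more can be done
None
```

The brass ball is in the blue hopper's tray, the lever was eased back up until the lid was fully shut, the arm is clear, and the job was handed in at about 13 s of the 48 s allowed.

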